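# Show where the balance tube goes

### The arm

A 6-joint arm with a two-finger parallel gripper is mounted at the origin on the work surface. World frame = base frame: x ahead of the robot, y to its left, z up, the work surface at z = 0. Lengths are in mm, angles in rad, forces in N, time in s.
With the tool pointing down it reaches from about 350 to 775 mm from the base axis. Payload 7.3 kg.
Tool frame: the origin (TCP) lies on the centre line of the jaws, within the pads' length; the fingertips stand 17 mm ahead of it and the grasp point (between the pads) lies 2 mm behind it; z points along the fingers, y is the line along which they close (so a half turn about z gives the same grasp; the last joint's range is limited). The gripper opens to 92 mm and grips with 3 to 60 N. Pads are 19 mm wide; open, the fingers measure 130 mm over their backs; the gripper's body (75 mm by 190 mm) begins 47 mm behind the grasp point.
Start: joints at [0.983, 0.342, 1.524, -0, 1.275, -0.146], TCP at [224.461, 474.616, 243.741] pointing down, gripper open.
Joint ranges: [-2.53, 2.53], [-0.77, 2.02], [0.04, 2.7], [-1, 4.14], [0.28, 2.66], [-3.11, 3.11]. Speed limits (rad/s): [2.57, 2.57, 3.14, 3.14, 3.14, 3.14].

### API

Orientations are given as [roll, pitch, yaw] about the fixed x, y, z axes, in that order (R = Rz(yaw) Ry(pitch) Rx(roll)).
In Python, from plant import bot gives the robot as it stands. The module is installed in compiled form; this text tells all that it offers.
- The arm moves only by the shell command python3 -m pendant 'ROWS'. ROWS is JSON, a list of rows, each a list of 3 entries, a list of its own where there are three numbers: the shift along the world's x, y, z as a fraction of full scale, then the turn, a rotation vector about the world's x, y, z as a fraction of full scale, then the opening, from -1 (shut) to 1 (fully open), so that 0 is half open. In form: [[[tx, ty, tz], [rx, ry, rz], claw], ...]. A call has exactly 10 rows; each row shifts and turns the commanded pose from where the row before left it; what a row does not reach is not made up. Full scale, the value 1, is 30 mm for a shift and 0.12 rad for a turn. A row lasts 1/12 s, in which the tool goes at most 41.7 mm and 7.16 degrees, less where a joint would pass 70% of its speed; a pose out of reach is approached as far as the arm can. A call with a number of a shift or a turn outside -1 to 1 is refused whole. A call with a gripper value outside its range is refused whole. The fingers move at their own pace and stop on an object; the grip force is fixed at half the most. Time passes only in rows, so rows that do not move let the fingers close, or fill a call up. It gives the time, the measured TCP pose, the force, the opening and the grip force at its end, in the units of the state.
- bot.get_obs(): the state, without advancing time (a new reading comes with each control period).
- bot.capture(name): name is "scene" or "side" or "wrist"; returns the picture (480x640x3 uint8, blue, green, red); there is no depth.
- bot.camera_params(name): a dict with "fovy" (degrees; the focal length in pixels is half the picture's height over the tangent of half this angle, whatever the lens; pixels are square), "cx", "cy" (the principal point, pixels), "distortion" ([k1, k2, p1, p2, k3] as OpenCV has them; the pictures are not rectified), "camera_from_world" (4x4, takes a point from world to camera coordinates). Camera axes: x right, y down, z forward; pixel columns grow to the right and rows downward; lengths in mm; the calibration is good to about 2 mm. A picture is of the moment at which its call begins: read the wrist's pose just before it. camera_params takes no time and is no camera call; for the wrist camera it gives the pose at the moment of the call.
- bot.close_job(): hands the job in; it is judged then, once.
The state is a dict: "time": time; "joint_positions": joint angles; "dq": joint speeds; "tau": joint torques, N m; "tool_pos": TCP position; "tcp_rot": TCP orientation; "contact_force": force on the tool from outside, world axes, zero at the start; "moment": the same for the moment, N m; "grip_width": finger opening in mm; "finger_force": force on a finger pad.
Only numpy, scipy, OpenCV 4.12 (cv2) and the standard library are available. Lean on these libraries where they do the work, as an engineer would, in place of code of your own. Each camera call takes 0.05 s, during which the arm holds its last target. There are 200 camera calls.

### The job

The bench centrifuge stands open with three tubes in its six-place rotor: two face each other across the hub, the third has no partner. Show the trainee what is missing: bring the fingertips to about two centimetres straight above the cap of the unpartnered tube and stay there for two seconds, then point in the same way, from straight above, at the mouth of the empty hole directly across the rotor from it, where its balance tube belongs, stay two seconds, and finish still pointing there. Point at no other tube or hole, and touch nothing, either in the machine or around it.

Things in the scene. Friction and masses are not known exactly. Their poses are not given: they have to be found in the camera images.
- odd_tube (a point): the unpartnered tube: centre of the flat top of its cap (ribbed blue screw cap, 20 mm across, 14 mm high, on a round glass tube 16 mm across; 100 mm long in all). The tube leans 40 degrees from upright in its rotor sleeve, cap towards the rotor's axis, and is loose in the sleeve. The cap top stands about 163 mm above the bench and 42 mm out from the rotor's axis. All tubes look alike; this one's place across the rotor is empty. Use the position only.
- opposite_hole (a point): the empty place directly across the rotor from the unpartnered tube: centre of the open mouth of its sleeve (grey sleeve, 18 mm bore, with a bare metal collar 27 mm across, leaning like the tubes). The mouth lies about 140 mm above the bench and 61 mm out from the rotor's axis, so lower and farther out than the caps. Use the position only.
- pair_tube_1 (a point): one of the two tubes that face each other: centre of its cap top; same size, height and lean as the unpartnered tube, 60 degrees round the rotor from it
- pair_tube_2 (a point): the other tube of the facing pair: centre of its cap top; 60 degrees round the rotor from the empty hole to be pointed at
- spare_hole_1 (a point): another empty sleeve: centre of its mouth (across from the other spare hole); not to be pointed at
- spare_hole_2 (a point): the third empty sleeve: centre of its mouth; not to be pointed at
- hub (a point): top centre of the nut on the rotor's hub, on the rotor's vertical axis, 152 mm above the bench, the middle of the round bowl
- rotor (a joint): turn of the rotor about its vertical axis from where it stood at the start (rad, positive anticlockwise from above); it turns freely when touched and must stay where it is
- centrifuge: white bench centrifuge, origin under the bowl's axis at bench height, x towards its rear, y to its left as the robot sees it. Housing 270 mm wide (y) and deep (x) and 185 mm high, with a lower control nose (140 mm high) that reaches 195 mm in front (-x) of the axis; round bowl 240 mm across open at the top, rotor inside, its caps and sleeves all below the housing's rim. It does not move.
- lid (a joint): opening angle of the lid (rad): 0 shut, 1.57 upright; a white frame 270 mm square with a clear window, hinged along the housing's rear edge 145 mm behind (+x of) the axis and 197 mm above the bench. It stands open past upright, leaning away from the robot, its top about 460 mm above the bench
- rack: white tube rack block 80 x 120 x 50 mm beside the centrifuge (+y side), six holes 18 mm wide; origin under its centre; does not move
- rack_tube_1_mid (a point): middle of a spare capped tube, same kind, standing loose in the rack, its top 110 mm above the bench
- rack_tube_2_mid (a point): middle of the other spare tube standing loose in the rack, its top 110 mm above the bench
- media_bottle_mid (a point): middle of a glass jar, 70 mm across, 140 mm high, with blue cap, standing loose on the bench at the -y side of the centrifuge
- spray_bottle_mid (a point): middle (height 90 mm) of a trigger spray bottle, 60 mm across, 195 mm high, standing loose on the bench at the +y side behind the rack
- marker_mid (a point): middle of a marker pen, 12 mm thick, 128 mm long, lying loose on the bench at the -y side of the centrifuge

How it is judged:
By the outcome, as a careful person would: the job done as asked, in the order asked, and still so for the second after the job is handed in, with the robot touching nothing.
It also fails if it takes over 40 s, if anything falls off the work surface, if the arm or the gripper's body presses on something with over 40 N, if the wrist force passes 120 N, or if a joint passes its speed limit or range.

## Working session

There is one attempt and no reset: what is moved stays moved. The work goes in short steps, Python scripts to look and compute and a shell command to move; the robot and the scene stay as the last step left them, time stands still between calls to the robot, and variables do not carry over. Pictures are saved under pics/ and viewed, at most 10 in all, crops included, and the job is handed in when it is done.

```bash
mkdir -p pics
cat > h.py <<'E'
import numpy as np, cv2
from plant import bot
def K(p):
    f=240/np.tan(np.radians(p["fovy"]/2)); return np.array([[f,0,p["cx"]],[0,f,p["cy"]],[0,0,1.]])
def ray(p,uv):
    n=cv2.undistortPoints(np.array([[uv]],float),K(p),np.array(p["distortion"],float))[0,0]
    T=np.array(p["camera_from_world"]); R,t=T[:3,:3],T[:3,3]
    return -R.T@t, R.T@np.array([n[0],n[1],1.])
def onplane(p,uv,z):
    o,d=ray(p,uv); return o+d*(z-o[2])/d[2]
def proj(p,X):
    T=np.array(p["camera_from_world"])
    return cv2.projectPoints(np.array(X,float).reshape(-1,1,3),cv2.Rodrigues(T[:3,:3])[0],T[:3,3],K(p),np.array(p["distortion"],float))[0][:,0]
E
python3 - <<'E'
from h import *
o=bot.get_obs(); print({k:np.round(o[k],3) for k in ("time","tool_pos","tcp_rot","grip_width")})
for n in ("scene","side","wrist"):
    p=bot.camera_params(n); im=bot.capture(n); cv2.imwrite(f"pics/{n}0.png",im)
    T=np.array(p["camera_from_world"]); print(n,p["fovy"],np.round(-T[:3,:3].T@T[:3,3]),np.round(T[2,:3],2))
E
```

```text
{'time': np.float64(0.0), 'tool_pos': array([224.241, 474.296, 243.044]), 'tcp_rot': array([-3.14, -0.  ,  2.7 ]), 'grip_width': np.float64(91.568)}
scene 44.42618555890549 [1066.  262. 1197.] [-0.4  -0.2  -0.89]
side 53.5077009426055 [ 654. -416.  895.] [-0.08  0.51 -0.86]
wrist 61.64778799446993 [157. 506. 384.] [ 0.25 -0.12 -0.96]
```

View pics/scene0.png

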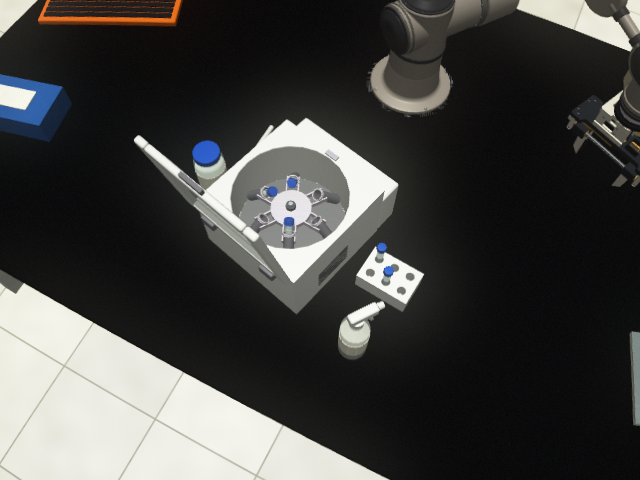

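View pics/side0.png

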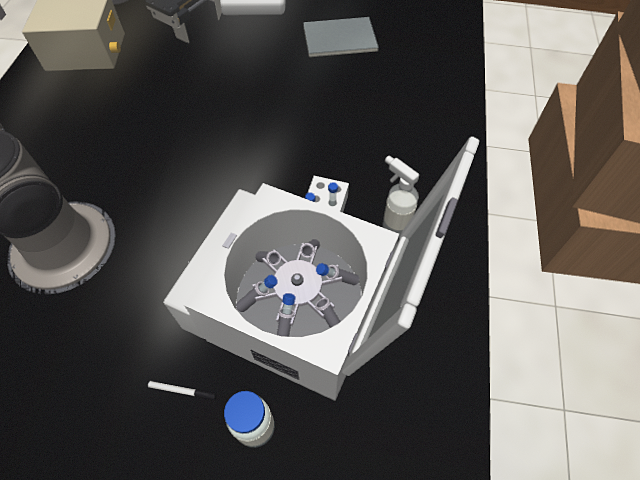

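Both views show three blue caps round the hub. In the scene view the caps are near (272,191), (292,183) and (289,223), with the hub at (291,206). In the side view they are near (270,282), (289,299) and (322,269), with the hub at (297,280). Next I measure them on the 160 mm plane in both views.

```bash
python3 - <<'E'
from h import *
hubpx={"scene":(291,206),"side":(297,280)}
for n in ("scene","side"):
    p=bot.camera_params(n); im=cv2.imread(f"pics/{n}0.png")
    m=cv2.inRange(cv2.cvtColor(im,cv2.COLOR_BGR2HSV),(105,150,60),(130,255,255))
    k,l,s,c=cv2.connectedComponentsWithStats(m)
    x,y=hubpx[n]
    H=onplane(p,hubpx[n],152); print(n,"hub",H.round(1))
    for i in range(1,k):
        if s[i,4]>15 and np.hypot(*(c[i]-[x,y]))<60:
            X=onplane(p,c[i],159); v=(X-H)[:2]; print(c[i].round(1),s[i,4],X.round(1),"r",np.hypot(*v).round(1),"az",np.degrees(np.arctan2(v[1],v[0])).round(1))
    a=im[y-50:y+50,x-66:x+67]; cv2.imwrite(f"pics/{n}_z.png",cv2.resize(a,None,fx=3,fy=3*1.0,interpolation=cv2.INTER_CUBIC))
a=[cv2.imread(f"pics/{n}_z.png") for n in ("scene","side")]; cv2.imwrite("pics/z.png",np.hstack(a)[:, :])
E
python3 -c "
import cv2;a=cv2.imread('pics/z.png');print(a.shape);cv2.imwrite('pics/z2.png',a[:,:800])"
```

```text
scene hub [552.2 -55.4 152. ]
[291.5 182.5] 64 [505.4 -78.8 159. ] r 52.4 az -153.4
[272.2 190.7] 66 [ 541.  -105.2  159. ] r 51.0 az -102.8
[288.6 221. ] 64 [588.4 -41.3 159. ] r 38.9 az 21.4
side hub [550.7 -67.9 152. ]
[321.9 269.2] 111 [590.2 -43.8 159. ] r 46.3 az 31.3
[270.2 281.2] 117 [507. -81. 159.] r 45.6 az -163.4
[288.3 299. ] 113 [ 543.9 -108.1  159. ] r 40.8 az -99.5
(300, 798, 3)
```

View pics/z2.png

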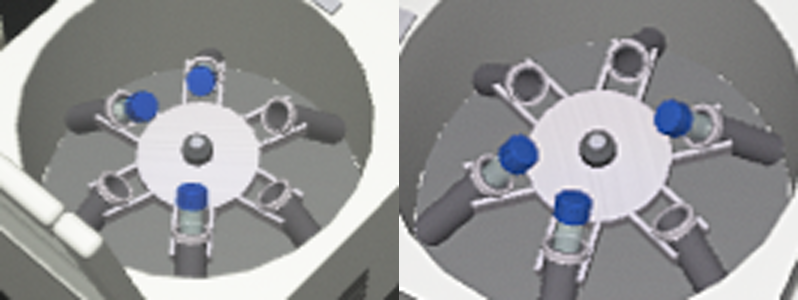

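In the crop, the caps at (506,-80) and (589,-42) face each other across an axis at about (548,-61). The odd tube is the third, at azimuth about -96°. The hole opposite should be near (554,0). I raise the tool, shut the fingers and move above the odd tube.

```bash
python3 -m pendant '[[[0,0,0.6],[0,0,0],-1],[[0.1,-0.2,0.6],[0,0,0],-1],[[0.2,-0.4,0.6],[0,0,0],-1],[[0.35,-0.65,0.5],[0,0,0],-1],[[0.4,-0.7,0.3],[0,0,0],-1],[[0.4,-0.7,0.2],[0,0,0],-1],[[0.4,-0.7,0.1],[0,0,0],-1],[[0.4,-0.7,0],[0,0,0],-1],[[0.4,-0.7,0],[0,0,0],-1],[[0.4,-0.7,0],[0,0,0],-1]]'
python3 -m pendant '[[[0.4,-0.7,0],[0,0,0],-1],[[0.4,-0.7,0],[0,0,0],-1],[[0.4,-0.7,0],[0,0,0],-1],[[0.4,-0.7,0],[0,0,0],-1],[[0.4,-0.7,0],[0,0,0],-1],[[0.4,-0.7,0],[0,0,0],-1],[[0.4,-0.7,0],[0,0,0],-1],[[0.4,-0.7,0],[0,0,0],-1],[[0.4,-0.7,0],[0,0,0],-1],[[0.4,-0.7,0],[0,0,0],-1]]'
```

```text
time: 0.98
tool_pos: [316.2, 310.0, 330.7]
tcp_rot: [-3.141, -0.0, 2.7]
contact_force: [0.9, -0.5, 0.7]
grip_width: 30.0
finger_force: 0.0
time: 1.82
tool_pos: [436.2, 100.0, 330.6]
tcp_rot: [-3.142, -0.0, 2.7]
contact_force: [0.1, 1.0, -0.2]
grip_width: 0.5
finger_force: 0.0
```

```bash
python3 -m pendant '[[[0.4,-0.75,0],[0,0,0],-1],[[0.4,-0.75,0],[0,0,0],-1],[[0.4,-0.75,0],[0,0,0],-1],[[0.4,-0.75,0],[0,0,0],-1],[[0.4,-0.75,0],[0,0,0],-1],[[0.4,-0.75,0],[0,0,0],-1],[[0.4,-0.75,0],[0,0,0],-1],[[0.4,-0.75,0],[0,0,0],-1],[[0.25,-0.5,0],[0,0,0],-1],[[0.12,-0.27,0],[0,0,0],-1]]'
python3 - <<'E'
from h import *
p=bot.camera_params("wrist"); im=bot.capture("wrist"); cv2.imwrite("pics/w1.png",im)
import pickle; pickle.dump(p,open("w1.pkl","wb"))
o=bot.get_obs(); print(o["tool_pos"].round(1),o["time"])
print(proj(p,[[543.5,-102.8,163],[554.4,-.3,140],[548,-61,152]]).round(0))
E
```

```text
time: 2.65
tool_pos: [543.6, -103.9, 329.9]
tcp_rot: [-3.141, -0.001, 2.698]
contact_force: [-0.6, 0.5, 0.2]
grip_width: 0.7
finger_force: 0.0
[ 543.7 -104.3  329.8] 2.7
[[325. 222.]
 [444. 175.]
 [375. 202.]]
```

View pics/w1.png

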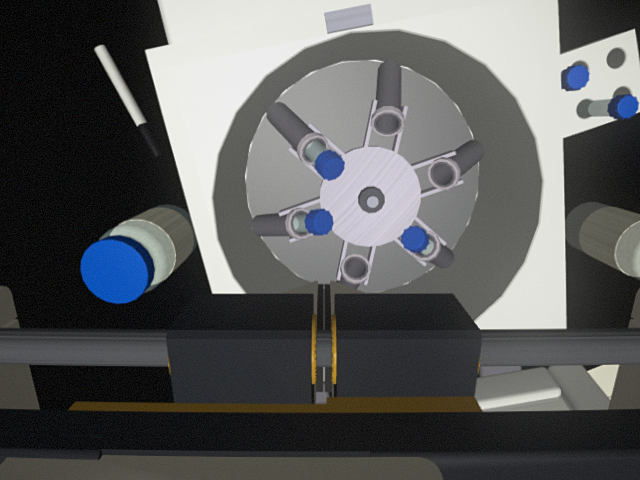

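The wrist view shows the odd cap at (319,222), its opposite hole at (444,173), the hub at (371,200), and the facing pair at (330,165) and (414,238). I refine the two points from this picture.

Run:
```python
from h import *
import pickle; p=pickle.load(open("w1.pkl","rb")); im=cv2.imread("pics/w1.png")
m=cv2.inRange(cv2.cvtColor(im,cv2.COLOR_BGR2HSV),(105,150,60),(130,255,255))
k,l,s,c=cv2.connectedComponentsWithStats(m)
H=onplane(p,(371,201),152); print("hub",H.round(1))
P=[]
for i in range(1,k):
    if s[i,4]>100 and np.hypot(*(c[i]-[371,200]))<80:
        X=onplane(p,c[i],159); P.append(X); print(c[i].round(1),s[i,4],X.round(1))
for h in ((444,173),(388,122),(356,268)): print("hole",onplane(p,h,140).round(1))
print("spares mid",((onplane(p,(388,122),140)+onplane(p,(356,268),140))/2).round(1))
print(proj(p,[[543.6,-104,313]]).round(0))
```

```text
hub [546.3 -63.3 152. ]
[328.9 165.2] 546 [505.4 -81.5 159. ]
[318.7 222. ] 522 [ 542.4 -107.9  159. ]
[414.4 239. ] 500 [588.2 -44.2 159. ]
hole [5.532e+02 5.000e-01 1.400e+02]
hole [496.5 -25.4 140. ]
hole [597.7 -98.5 140. ]
spares mid [547.1 -62.  140. ]
[[324. 305.]]
```

```bash
python3 -m pendant '[[[-0.03,0,-0.4],[0,0,0],-1],[[0,0,-0.6],[0,0,0],-1],[[0,0,-0.6],[0,0,0],-1],[[0,0,-0.6],[0,0,0],-1],[[0,0,-0.6],[0,0,0],-1],[[0,0,-0.5],[0,0,0],-1],[[0,0,-0.4],[0,0,0],-1],[[0,0,-0.3],[0,0,0],-1],[[0,0,-0.2],[0,0,0],-1],[[0,0,-0.1],[0,0,0],-1]]'
python3 - <<'E'
from h import *
for n in ("scene","side"):
    p=bot.camera_params(n); im=bot.capture(n)
    u,v=proj(p,[[543,-104,163]])[0].astype(int); cv2.imwrite(f"pics/{n}_1.png",cv2.resize(im[v-60:v+40,u-66:u+66],None,fx=3,fy=3,interpolation=cv2.INTER_CUBIC))
cv2.imwrite("pics/c1.png",np.hstack([cv2.imread(f"pics/{n}_1.png") for n in ("scene","side")]))
E
```

```text
time: 3.53
tool_pos: [541.8, -101.4, 201.2]
tcp_rot: [3.142, -0.001, 2.7]
contact_force: [0.1, -1.1, 0.1]
grip_width: 0.2
finger_force: 0.0
```

View pics/c1.png

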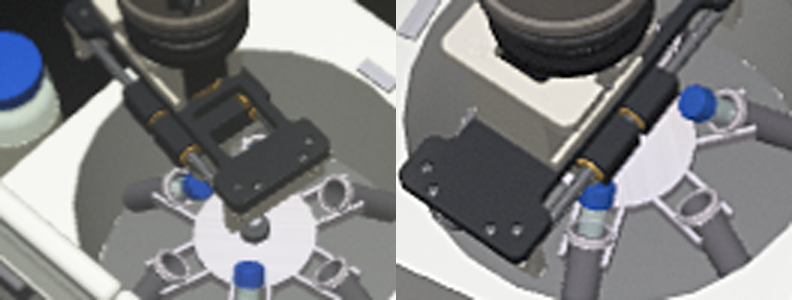

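Both views show the closed fingertips just over the odd cap and clear of everything. I hold there for 2.5 s.

```bash
python3 -m pendant '[[[0,-0.05,0],[0,0,0],-1],[[0,0,0],[0,0,0],-1],[[0,0,0],[0,0,0],-1],[[0,0,0],[0,0,0],-1],[[0,0,0],[0,0,0],-1],[[0,0,0],[0,0,0],-1],[[0,0,0],[0,0,0],-1],[[0,0,0],[0,0,0],-1],[[0,0,0],[0,0,0],-1],[[0,0,0],[0,0,0],-1]]' | grep -E 'time|pos'
for i in 1 2; do python3 -m pendant '[[[0,0,0],[0,0,0],-1],[[0,0,0],[0,0,0],-1],[[0,0,0],[0,0,0],-1],[[0,0,0],[0,0,0],-1],[[0,0,0],[0,0,0],-1],[[0,0,0],[0,0,0],-1],[[0,0,0],[0,0,0],-1],[[0,0,0],[0,0,0],-1],[[0,0,0],[0,0,0],-1],[[0,0,0],[0,0,0],-1]]' | grep -E 'time|pos'; done
```

```text
time: 4.47
tool_pos: [542.1, -103.5, 201.7]
time: 5.3
tool_pos: [542.2, -103.5, 201.8]
time: 6.13
tool_pos: [542.2, -103.5, 201.7]
```

```bash
python3 -m pendant '[[[0,0,0.4],[0,0,0],-1],[[0,0,0.6],[0,0,0],-1],[[0,0,0.7],[0,0,0],-1],[[0,0,0.7],[0,0,0],-1],[[0,0,0.6],[0,0,0],-1],[[0.03,0.2,0.3],[0,0,0],-1],[[0.07,0.5,0],[0,0,0],-1],[[0.07,0.7,0],[0,0,0],-1],[[0.07,0.7,0],[0,0,0],-1],[[0.07,0.7,0],[0,0,0],-1]]' | grep -E 'time|pos|force'
python3 -m pendant '[[[0.03,0.4,0],[0,0,0],-1],[[0.03,0.2,0],[0,0,0],-1],[[0,0.02,-0.2],[0,0,0],-1],[[0,0,-0.4],[0,0,0],-1],[[0,0,-0.5],[0,0,0],-1],[[0,0,-0.5],[0,0,0],-1],[[0,0,-0.5],[0,0,0],-1],[[0,0,-0.3],[0,0,0],-1],[[0,0,-0.1],[0,0,0],-1],[[0,0,0],[0,0,0],-1]]' | grep -E 'time|pos|force'
```

```text
time: 6.97
tool_pos: [551.3, -18.3, 300.2]
contact_force: [0.5, -0.9, -0.2]
finger_force: 0.0
time: 7.8
tool_pos: [552.9, -1.4, 224.9]
contact_force: [0.0, -0.4, 0.5]
finger_force: 0.0
```

```bash
python3 -m pendant '[[[0,0.02,-0.2],[0,0,0],-1],[[0,0,-0.3],[0,0,0],-1],[[0,0,-0.3],[0,0,0],-1],[[0,0,-0.3],[0,0,0],-1],[[0,0,-0.3],[0,0,0],-1],[[0,0,-0.15],[0,0,0],-1],[[0,0,-0.05],[0,0,0],-1],[[0,0,0],[0,0,0],-1],[[0,0,0],[0,0,0],-1],[[0,0,0],[0,0,0],-1]]' | grep -E 'time|pos|force'
python3 - <<'E'
from h import *
for n in ("scene","side"):
    p=bot.camera_params(n); im=bot.capture(n)
    u,v=proj(p,[[548,-62,152]])[0].astype(int); cv2.imwrite(f"pics/{n}_2.png",cv2.resize(im[v-60:v+40,u-66:u+66],None,fx=3,fy=3,interpolation=cv2.INTER_CUBIC))
cv2.imwrite("pics/c2.png",np.hstack([cv2.imread(f"pics/{n}_2.png") for n in ("scene","side")]))
E
```

```text
time: 8.63
tool_pos: [553.6, -0.3, 178.2]
contact_force: [0.1, 0.2, -0.7]
finger_force: 0.0
```

View pics/c2.png

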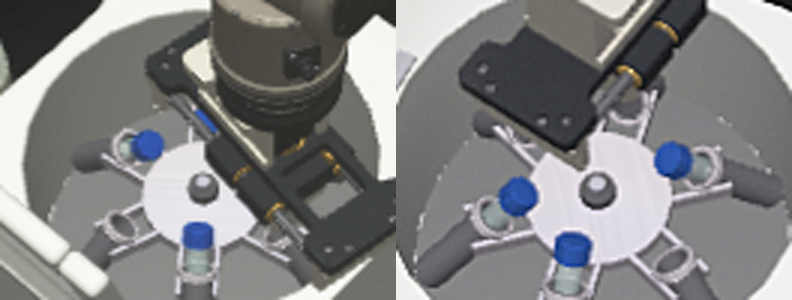

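The fingertips stand over the hole opposite the odd tube, near (620,100) in the side half of the picture. The rotor looks unmoved and the force reading is only noise. I hold for 2.5 s, then hand in.

```bash
for i in 1 2 3; do python3 -m pendant '[[[0,0,0],[0,0,0],-1],[[0,0,0],[0,0,0],-1],[[0,0,0],[0,0,0],-1],[[0,0,0],[0,0,0],-1],[[0,0,0],[0,0,0],-1],[[0,0,0],[0,0,0],-1],[[0,0,0],[0,0,0],-1],[[0,0,0],[0,0,0],-1],[[0,0,0],[0,0,0],-1],[[0,0,0],[0,0,0],-1]]' | grep -E 'time|pos'; done
python3 -c "from plant import bot; print(bot.close_job())"
```

```text
time: 9.57
tool_pos: [553.3, -0.3, 177.7]
time: 10.4
tool_pos: [553.2, -0.3, 177.7]
time: 11.23
tool_pos: [553.3, -0.3, 177.8]
the job is handed in; nothing more can be done
None
```

The arm pointed from about 2 cm straight above the unpartnered tube's cap for 2.5 s, then above the empty hole directly across for 2.5 s, and was still pointing there when I handed the job in at 11.2 s; I saw no sign of contact in the force readings or pictures, and the judge's result was not shown.

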